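# Throw over the sprung stand of a stamping cradle and set the book against it

### The job

On the wooden stamping cradle, push the sprung stand off its parking peg and round across the bed until it snaps over onto its stop by itself, using light force and not driving it into the stop (about 20 N is too much for it). Then slide the black book with pink page edges along the bed, pushing gently (under about 15 N) and without lifting it, until its front end just rests against the foot of the stand; leave both there and disturb nothing else.

Things in the scene. Friction and masses are not known exactly. Their poses are not given: they have to be found in the camera images.
- cradle: Fixed wooden plate 365 x 185 x 12 mm on the bench; its top is the bed. Origin at bench height under the bed's centre line; x is the way the book slides to the stand, y the side of the pivot, z up. Plate spans x -230..135, y -75..110 mm. Guide rails 10 mm thick, top 30 mm above the bench, inner faces at y = +-54.5 mm: the -y rail full length, the +y rail from x = -230 to -25 mm.
- pivot (a point): On the stand's vertical pivot axis, 55 mm above the bench, at x 90, y 85 mm of the cradle. Round it sits the collar whose red pin is the stand's hard stop. The collar is set by hand anew each time: with the stand on the stop its arm points along the cradle's -y, give or take 15 degrees. The setting is not measured, only seen in the images.
- peg (a point): Top of the brass parking peg, 10 mm thick, 58 mm above the bench, at about x 44, y 88 mm of the cradle. The stand starts pressed on it by its spring, the arm pointing along the cradle's -x, 10 degrees toward the bed.
- stand: Sprung stand: steel arm 12 mm wide, 44 to 54 mm above the bench, upright post at its end. Origin on the pivot axis at bench height, x along the arm, z up. Pushed anticlockwise (from above) it resists with 6 to 9 N at the post and springs back. The load fades over some 20 degrees to nothing at the over-centre point, 7 degrees (11 mm at the post) before the stop; from there it jumps onto the stop and is held by 3.5 N.
- foot (a point): Axis of the stand's upright round post, 55 mm above the bench, 95 mm from the pivot axis. The post is 18 mm in diameter from 14 to 95 mm above the bench: orange above the arm (free to push from 55 to 95 mm), black rubber below, the foot that the book meets.
- book: Loose black book with pink page edges, 150 mm long (x) x 105 mm wide (y) x 28 mm thick, 0.3 to 0.65 kg, on the bed between the rails with 2 mm play each side. Origin at the centre of its underside; x points to its front end, toward the stand. It has to slide 80 to 180 mm; sliding it takes 2 to 6 N.
- foil_roll: Bystander: gold roll, 30 mm diameter and 30 mm tall, standing on the cradle plate outside the +y rail.
- type_holder: Bystander: steel hand type holder with wooden handle, 190 mm long, beyond the cradle.
- thick_book: Bystander: thick black book 190 x 130 x 42 mm, at the left.
- glue_bottle: Bystander: white bottle, 60 mm diameter, 150 mm tall, at the back.
- paint_tin: Bystander: red and yellow tin, 84 mm diameter, 90 mm tall, at the back.
- hammer: Bystander: hammer lying at the right.
- screwdriver: Bystander: screwdriver lying at the left.
- white_mug: Bystander: white mug, 76 mm diameter, 85 mm tall, at the right.
There are look-alikes about, which are no part of the job. Leave any orange look-alike of the book alone.

How it is judged:
By the outcome, as a careful person would: the job done as asked, in the order asked, and still so for the second after the job is handed in, with the robot touching nothing.
It also fails if it takes over 72 s, if anything falls off the work surface, if the arm or the gripper's body presses on something with over 40 N, if the wrist force passes 120 N, or if a joint passes its speed limit or range.

### The arm

A 6-joint arm with a two-finger parallel gripper is mounted at the origin on the work surface. World frame = base frame: x ahead of the robot, y to its left, z up, the work surface at z = 0. Lengths are in m, angles in degrees, forces in N, time in s.
With the tool pointing down it reaches from about 0.375 to 0.9 m from the base axis. Payload 3.1 kg.
Tool frame: the origin (TCP) lies at the very end of the fingers, on their centre line; the grasp point (between the pads) lies 19 mm behind it (bot.tcp_to_grasp is the distance from the TCP to the grasp point, in m); z points along the fingers, y is the direction in which the jaws open and shut (so a half turn about z gives the same grasp; the last joint's range is limited). The gripper opens to 87 mm and grips with 3 to 60 N. Pads are 19 mm wide; open, the fingers measure 117 mm over their backs; the gripper's body (75 mm by 190 mm) begins 51 mm behind the grasp point.
Start: joints at [-82.706, 30.224, 82.088, -0, 67.689, -10.227], TCP at [0.188, -0.596, 0.223] pointing down, gripper open.
Joint ranges: [-176.69, 176.69], [-43.24, 126.21], [12.49, 139.97], [-82, 262], [0, 151.66], [-163.58, 163.58]. Speed limits (degrees/s): [159.86, 159.86, 180, 180, 180, 180].

### API

Orientations are given as a 3x3 rotation matrix whose columns are the frame's x, y, z axes.
In Python, from rig import telemetry, eyes, order, bot gives the robot as it stands. The module is installed in compiled form; this text tells all that it offers.
- The arm moves only by the tool servo_tool, never from a script. Its argument "targets" is a list of rows, each a list of 2 entries, a list of its own where there are three numbers: the shift along the tool's x, y, z in m, then the turn, a rotation vector about the tool's x, y, z in rad. In form: [[[tx, ty, tz], [wx, wy, wz]], ...]. A call has 1 to 12 rows; each row is the pose to reach, as a shift and turn from the pose commanded when the call began, along the tool's axes at that moment; what a row does not reach only later rows make up. A row lasts 1/8 s, in which the tool goes at most 62.5 mm and 10.7 degrees, less where a joint would pass 70% of its speed; a pose out of reach is approached as far as the arm can. A call with a gripper value outside its range is refused whole. "gripper" is the finger opening in m, from 0 to 0.087, set as the call begins (left out, the last holds). The fingers move at their own pace and stop on an object; the grip force is fixed at half the most. Time passes only in rows, so rows that repeat a pose let the fingers close. It gives the time, the measured TCP pose, the force and the opening at its end, in the units of the state.
- telemetry.read_state(): the state, without advancing time (a new reading comes with each control period).
- eyes.capture(name): name is "side" or "top"; returns a dict with "pixels" (480x640x3 uint8, blue, green, red), "intrinsics" (3x3 intrinsics, pixels), "extrinsics" (4x4, takes a point from camera to world coordinates). Camera axes: x right, y down, z forward; pixel columns grow to the right and rows downward; lengths in m; the calibration is good to about 2 mm. A picture is of the moment at which its call begins. There is no depth.
- order.hand_in(): hands the job in, once; it reports no verdict.
The state is a dict: "time_s": time; "joint_positions": joint angles; "qvel": joint speeds; "tau": joint torques, N m; "position": TCP position; "tcp_rot": TCP orientation; "force": force on the tool from outside, world axes, zero at the start; "moment": the same for the moment, N m; "opening": opening from 0.0 (shut) to 1.0 (fully open).
Only numpy, scipy, OpenCV 4.12 (cv2) and the standard library are available. Lean on these libraries where they do the work, as an engineer would, in place of code of your own. Each camera call takes 0.05 s, during which the arm holds its last target. There are 200 camera calls.

## Working session

There is one attempt and no reset: what is moved stays moved. The work goes in short steps, Python scripts to look and compute and a tool call to move; the robot and the scene stay as the last step left them, time stands still between calls to the robot, and variables do not carry over. Pictures are saved under pics/ and viewed, about 8 in all and at most 12, crops included, and the job is handed in when it is done.

Besides the shell and the picture viewer there is one more tool, called after "Request:" by a JSON object that holds its "op" and its "data". servo_tool: Moves the arm, as the interface text tells. Its arguments: {"type":"object","properties":{"targets":{"type":"array","items":{"type":"array"}},"gripper":{"type":"number"}},"required":["targets"]}

```bash
mkdir -p pics; cat > h.py <<'E'
import numpy as np, cv2
from rig import telemetry, eyes, order, bot
def cap(n,f=None):
    c=eyes.capture(n)
    if f: cv2.imwrite('pics/'+f,c['pixels'])
    return c
def ray(c,u,v,z):
    K=np.array(c['intrinsics']);T=np.array(c['extrinsics'])
    d=T[:3,:3]@np.linalg.inv(K)@[u,v,1];o=T[:3,3]
    return o+d*(z-o[2])/d[2]
def proj(c,p):
    K=np.array(c['intrinsics']);T=np.array(c['extrinsics'])
    q=K@(T[:3,:3].T@(np.asarray(p)-T[:3,3]));return q[:2]/q[2]
E
python3 - <<'E'
from h import *
for n in('top','side'):
    c=cap(n,n+'0.png');print(c['intrinsics'],c['extrinsics'])
s=telemetry.read_state();print(s)
E
```

```text
[[567.97479356   0.         318.66022116]
 [  0.         567.97479356 238.75417573]
 [  0.           0.           1.        ]] [[-0.01225866 -0.99308557  0.11675088  0.39849521]
 [-0.99985814  0.01082519 -0.01290425  0.04417076]
 [ 0.01155117 -0.11689251 -0.9930774   1.57832217]
 [ 0.          0.          0.          1.        ]]
[[562.11350496   0.         319.36069046]
 [  0.         562.11350496 237.55081398]
 [  0.           0.           1.        ]] [[-0.91987155 -0.21477547  0.32818871  0.12256904]
 [-0.3921808   0.51545328 -0.76190691  1.05713328]
 [-0.00552703 -0.8295658  -0.55838162  0.78847363]
 [ 0.          0.          0.          1.        ]]
{'time_s': 0.1, 'joint_positions': array([-8.27065120e+01,  3.02742565e+01,  8.21506148e+01, -1.74759742e-03,
        6.76891086e+01, -1.02261324e+01]), 'qvel': array([-0.01996476, -0.0715056 , -0.18451602,  0.01251842, -0.03766386,
        0.03438944]), 'tau': array([-1.12189714e-04, -4.40985703e+01, -1.77151322e+01,  6.34379452e-02,
        5.33634145e-02, -5.67265624e-05]), 'position': array([ 0.18809008, -0.59531879,  0.22165416]), 'tcp_rot': array([[ 9.53610472e-01,  3.01043168e-01, -2.80537801e-04],
       [ 3.01043123e-01, -9.53608493e-01,  1.96964411e-03],
       [ 3.25424673e-04, -1.96272722e-03, -9.99998021e-01]]), 'force': array([-0.59815484,  0.08830039,  0.33539126]), 'moment': array([-0.0008634 , -0.00358016,  0.01941937]), 'opening': 0.9987670550596888}
```

View pics/top0.png

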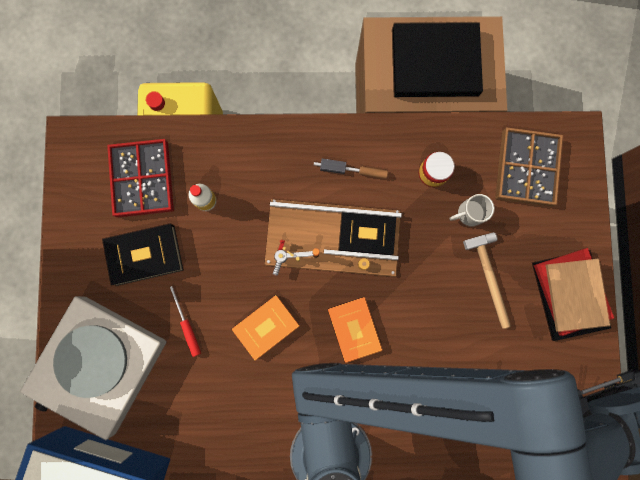

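View pics/side0.png

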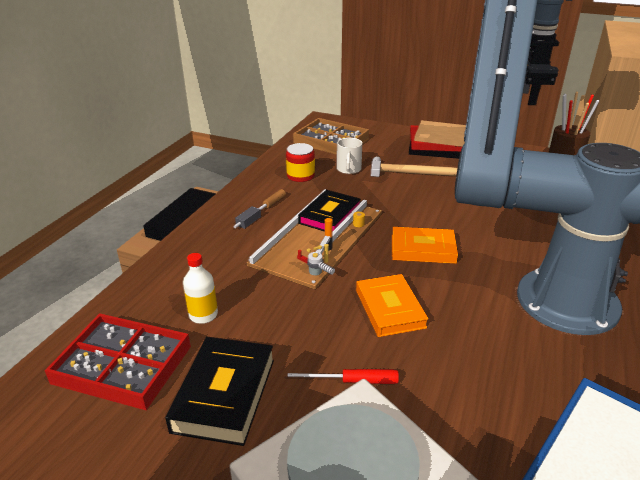

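Top view: the cradle is at (333,240), the black book with gold label sits between the rails at (368,233), the stand's pivot is at (281,256), the orange post at (316,252) and the red pin at about (282,244). Candidates for the book are (368,233) on the bed, the thick black book (142,254), the orange ones (266,327) and (355,329), and a black box lid (437,60). Only (368,233) has pink edges and lies on the bed. I'll enlarge to confirm.

```bash
python3 - <<'E'
import cv2,numpy as np
t=cv2.imread('pics/top0.png')[190:290,255:415]
s=cv2.imread('pics/side0.png')[180:300,240:400]
cv2.imwrite('pics/t1.png',cv2.resize(t,None,fx=5,fy=5,interpolation=cv2.INTER_CUBIC))
cv2.imwrite('pics/s1.png',cv2.resize(s,None,fx=5,fy=5,interpolation=cv2.INTER_CUBIC))
E
```

```text
(no output)
```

View pics/t1.png

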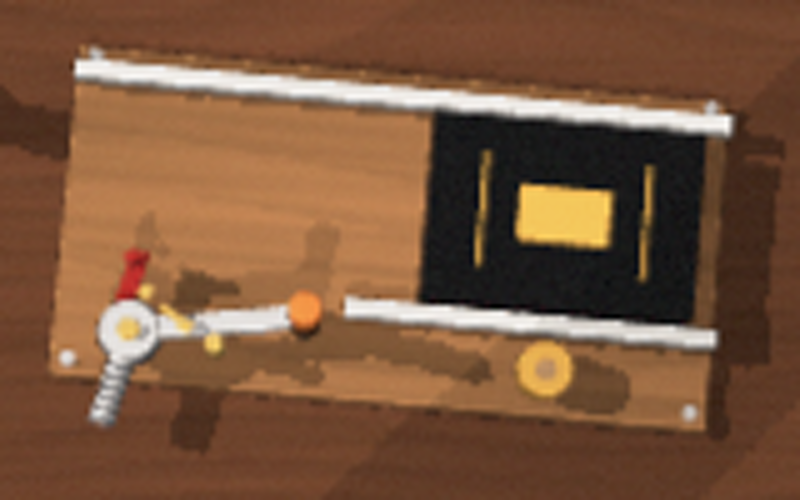

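View pics/s1.png

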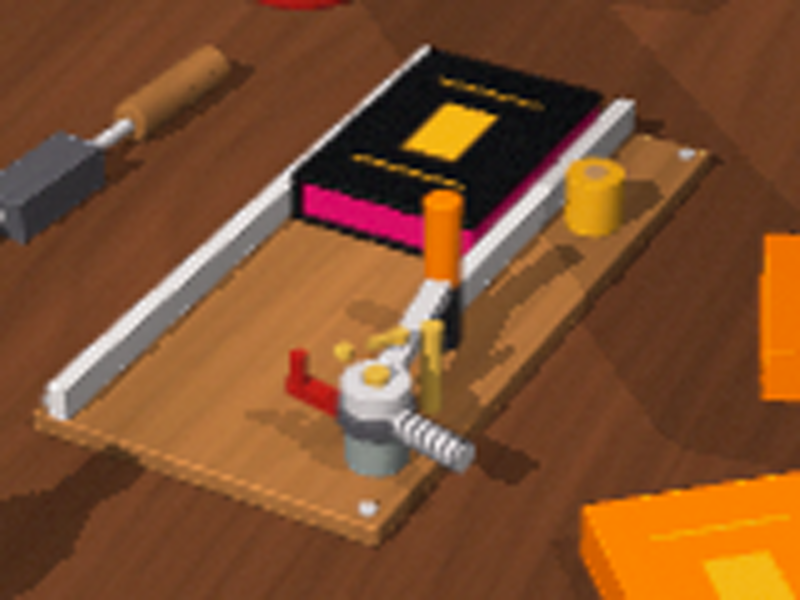

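Confirmed: book at (368,233) has pink page edges (side crop 390,215). The post top is at crop (306,308) and the red pin at crop (135,258), on the bed side of the pivot. Next I fit the cradle pose.

```bash
cat >> h.py <<'E'
def fitcr(c,pts):
    from scipy.optimize import least_squares
    def M(p,q): 
        C,S=np.cos(p[2]),np.sin(p[2]); return np.array([p[0]+C*q[0]-S*q[1],p[1]+S*q[0]+C*q[1],q[2]])
    f=lambda p:np.concatenate([proj(c,M(p,q))-uv for q,uv in pts])
    r=least_squares(f,[.5,.05,1.57],loss='soft_l1',f_scale=1.);return r.x,f(r.x)
E
python3 - <<'E'
from h import *
c=cap('top')
cr=lambda u,v:np.array([254.6+u/5,189.6+v/5])
P=[((.135,.110,.012),(50,373)),((-.230,.110,.012),(704,430)),((.135,-.0645,.03),(76,60)),((.135,-.0545,.03),(76,81)),
((-.23,-.0645,.03),(733,115)),((-.23,-.0545,.03),(733,135)),((-.025,.0545,.03),(345,297)),((-.025,.0645,.03),(345,316)),((-.23,.0545,.03),(717,330)),((-.23,.0645,.03),(717,347))]
p,r=fitcr(c,[(np.array(a),cr(*b)) for a,b in P]);print(p,np.degrees(p[2]));print(r.reshape(-1,2).round(1))
C,S=np.cos(p[2]),np.sin(p[2]);R=np.array([[C,-S],[S,C]])
inv=lambda w:R.T@(w[:2]-p[:2]);fw=lambda x,y:R@[x,y]+p[:2]
for n,b,z in [('post',(306,308),.095),('piv',(128,327),.065),('pintip',(137,256),.06),('pinbase',(127,298),.05),('bkF-',(434,110),.04),('bkF+',(421,303),.04),('bkB-',(707,134),.04),('bkB+',(693,322),.04),('roll',(545,368),.042)]:
    w=ray(c,*cr(*b),z);print(n,w.round(4),(inv(w)*1000).round(1))
print('pivot w',fw(.09,.085),'post',fw(.09-.095*np.cos(.1745),.085-.095*np.sin(.1745)))
np.save('p.npy',p)
E
```

```text
[0.60852648 0.02994693 1.47363161] 84.43287169236413
[[-0.4  0.5]
 [ 0.6  0.4]
 [-0.1 -0.2]
 [-0.4 -0.8]
 [ 0.1  0.2]
 [-0.2 -0.3]
 [ 0.2  0.1]
 [-0.1 -0.1]
 [ 0.3 -0.1]
 [ 0.1  0.1]]
post [0.5401 0.0328 0.095 ] [-3.8 68.4]
piv [0.5338 0.1278 0.065 ] [90.1 83.8]
pintip [0.5725 0.1231 0.06  ] [89.2 44.9]
pinbase [0.5509 0.1291 0.05  ] [93.1 67. ]
bkF- [ 0.6537 -0.0391  0.04  ] [-64.4 -51.7]
bkF+ [ 0.5474 -0.0303  0.04  ] [-65.8  55. ]
bkB- [ 0.6388 -0.1888  0.04  ] [-214.8  -51.4]
bkB+ [ 0.5353 -0.1783  0.04  ] [-214.3   52.6]
roll [ 0.511  -0.0969  0.042 ] [-135.7   84.7]
pivot w [0.53265847 0.12776843] post [0.539998   0.03305237]
```

```bash
cat >> h.py <<'E'
p=np.load('p.npy');C,S=np.cos(p[2]),np.sin(p[2]);R2=np.array([[C,-S],[S,C]])
fw=lambda x,y:R2@[x,y]+p[:2]
inv=lambda w:R2.T@(np.asarray(w)[:2]-p[:2])
def stand_pose(th,d,z):   # tool xy/yaw pushing post at angle th (deg, cradle), TCP d behind post axis
    a=np.radians(th);e=np.array([np.cos(a),np.sin(a)]);t=np.array([-e[1],e[0]])
    w=fw(*(np.array([.09,.085])+.095*e-d*t));return [*w,z],np.degrees(p[2])+th+90-360
def rows(poses):
    s=telemetry.read_state();R=s['tcp_rot'];yaw=np.degrees(np.arctan2(R[1,0],R[0,0]))
    print('t',round(s['time_s'],2),'tcp',s['position'].round(4),'yaw',yaw.round(1),'F',s['force'].round(1),'cradle',(inv(s['position'])*1000).round(1))
    for P,y in poses: print((R.T@(np.array(P)-s['position'])).round(4).tolist(),'wz',np.radians(-(y-yaw)).round(3))
E
python3 - <<'E'
from h import *
rows([stand_pose(190,.045,.2),stand_pose(190,.045,.066)])
E
```

```text
t 0.15 tcp [ 0.1881 -0.5954  0.2218] yaw 17.5 F [ 0.4 -0.5 -0.5] cradle [-663.2  357.8]
[0.4809, -0.5035, 0.0228] wz 0.228
[0.4809, -0.5033, 0.1568] wz 0.228
```

Request:
{"op": "servo_tool", "data": {"targets": [[[0.03, -0.03, 0], [0, 0, 0.01]], [[0.08, -0.08, 0], [0, 0, 0.04]], [[0.12, -0.12, 0], [0, 0, 0.06]], [[0.16, -0.165, 0], [0, 0, 0.08]], [[0.2, -0.21, 0], [0, 0, 0.1]], [[0.24, -0.25, 0], [0, 0, 0.12]], [[0.28, -0.29, 0.01], [0, 0, 0.14]], [[0.32, -0.335, 0.01], [0, 0, 0.16]], [[0.36, -0.38, 0.01], [0, 0, 0.18]], [[0.4, -0.42, 0.02], [0, 0, 0.2]], [[0.44, -0.46, 0.02], [0, 0, 0.22]], [[0.481, -0.5035, 0.023], [0, 0, 0.228]]], "gripper": 0.012}}

```text
time_s: 1.65
position: [0.4962, 0.0306, 0.1995]
tcp_rot: [[0.997, 0.077, 0.001], [0.077, -0.997, -0.0], [0.001, 0.0, -1.0]]
force: [0.2, -0.2, 0.2]
opening: 0.138
```

```bash
python3 - <<'E'
from h import *
rows([stand_pose(190,.045,.2),stand_pose(190,.045,.066),stand_pose(190,.022,.066)])
print(telemetry.read_state()['opening'])
E
```

```text
t 1.65 tcp [0.4962 0.0306 0.1995] yaw 4.4 F [ 0.2 -0.2  0.2] cradle [-10.2 111.9]
[-0.0011, 0.001, -0.0005] wz 0.0
[-0.0012, 0.0009, 0.1335] wz 0.0
[0.0218, 0.0009, 0.1336] wz 0.0
0.13824545724109227
```

Request:
{"op": "servo_tool", "data": {"targets": [[[0, 0.001, 0.03], [0, 0, 0]], [[0, 0.001, 0.07], [0, 0, 0]], [[0, 0.001, 0.11], [0, 0, 0]], [[0, 0.001, 0.1335], [0, 0, 0]], [[0, 0.001, 0.1335], [0, 0, 0]], [[0.008, 0.001, 0.1335], [0, 0, 0]], [[0.015, 0.001, 0.1335], [0, 0, 0]], [[0.015, 0.001, 0.1335], [0, 0, 0]]]}}

```text
time_s: 2.65
position: [0.5123, 0.0289, 0.0671]
tcp_rot: [[0.997, 0.078, 0.004], [0.078, -0.997, -0.001], [0.004, 0.001, -1.0]]
force: [-0.2, 0.1, -1.1]
opening: 0.134
```

```bash
python3 - <<'E'
from h import *
rows([stand_pose(190,.025,.066),stand_pose(190,.018,.066)])
t=cap('top')['pixels'][190:290,255:415];s=cap('side')['pixels'][180:300,240:400]
cv2.imwrite('pics/a.png',np.vstack([cv2.resize(t,None,fx=2.6,fy=2.6),cv2.resize(s,None,fx=2.6,fy=2.6)]))
E
```

```text
t 2.65 tcp [0.5123 0.0289 0.0671] yaw 4.5 F [-0.2  0.1 -1.1] cradle [-10.3  95.7]
[0.003, -0.002, 0.0012] wz 0.001
[0.01, -0.002, 0.0012] wz 0.001
```

View pics/a.png

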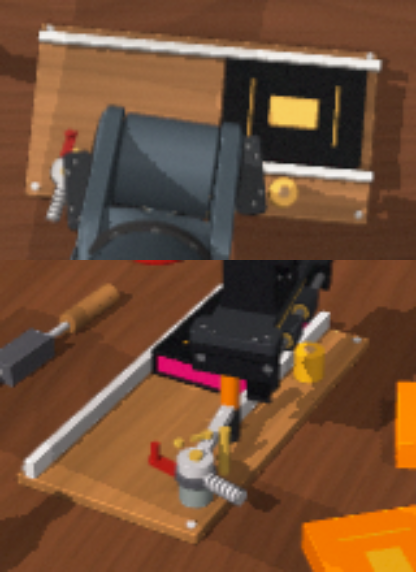

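The fork is beside the orange post on the robot side, clear of the arm (side view 230,390). I'll push slowly to contact.

Request:
{"op": "servo_tool", "data": {"targets": [[[0.003, -0.002, 0], [0, 0, 0]], [[0.006, -0.002, 0], [0, 0, 0]], [[0.008, -0.002, 0], [0, 0, 0]], [[0.01, -0.002, 0], [0, 0, 0]], [[0.01, -0.002, 0], [0, 0, 0]]]}}

```text
time_s: 3.38
position: [0.5203, 0.0319, 0.066]
tcp_rot: [[0.997, 0.078, 0.0], [0.078, -0.997, -0.0], [0.0, 0.0, -1.0]]
force: [1.0, -0.5, 0.0]
opening: 0.136
```

```bash
python3 - <<'E'
from h import *
rows([stand_pose(190,.018,.066),stand_pose(195,.018,.066)])
E
```

```text
t 3.38 tcp [0.5203 0.0319 0.066 ] yaw 4.5 F [ 1.  -0.5  0. ] cradle [-6.6 88. ]
[0.0017, 0.0004, 0.0] wz 0.0
[0.0101, 0.0016, 0.0] wz -0.087
```

```bash
python3 - <<'E'
from h import *
rows([stand_pose(t,.017,.066) for t in (191,193,195,197,199,201,203,205,207,209)])
E
```

```text
t 3.38 tcp [0.5203 0.0319 0.066 ] yaw 4.5 F [ 1.  -0.5  0. ] cradle [-6.6 88. ]
[0.0044, 0.0006, 0.0] wz -0.017
[0.0077, 0.0011, 0.0] wz -0.052
[0.011, 0.0015, 0.0] wz -0.087
[0.0144, 0.0017, 0.0] wz -0.122
[0.0178, 0.0018, 0.0] wz -0.157
[0.0211, 0.0019, 0.0] wz -0.192
[0.0245, 0.0018, 0.0] wz -0.226
[0.0279, 0.0015, 0.0] wz -0.261
[0.0312, 0.0012, 0.0] wz -0.296
[0.0346, 0.0007, 0.0] wz -0.331
```

Request:
{"op": "servo_tool", "data": {"targets": [[[0.0024, 0.0004, 0], [0, 0, -0.01]], [[0.0044, 0.0006, 0], [0, 0, -0.017]], [[0.0077, 0.001, 0], [0, 0, -0.052]], [[0.011, 0.0015, 0], [0, 0, -0.087]], [[0.0144, 0.0017, 0], [0, 0, -0.122]], [[0.0144, 0.0017, 0], [0, 0, -0.122]]]}}

```text
time_s: 4.12
position: [0.5306, 0.0313, 0.0655]
tcp_rot: [[0.98, 0.201, -0.009], [0.201, -0.98, 0.0], [-0.009, -0.002, -1.0]]
force: [-8.0, -2.2, 3.0]
opening: 0.139
```

```bash
python3 - <<'E'
from h import *
rows([stand_pose(t,.017,.066) for t in range(197,223,2)])
E
```

```text
t 4.12 tcp [0.5306 0.0313 0.0655] yaw 11.6 F [-8.  -2.2  3. ] cradle [-6.3 77.7]
[0.0041, 0.0008, -0.0005] wz 0.003
[0.0075, 0.0014, -0.0005] wz -0.032
[0.0108, 0.0018, -0.0006] wz -0.067
[0.0142, 0.0021, -0.0006] wz -0.102
[0.0175, 0.0023, -0.0006] wz -0.137
[0.0209, 0.0024, -0.0007] wz -0.172
[0.0243, 0.0023, -0.0007] wz -0.207
[0.0276, 0.0022, -0.0007] wz -0.242
[0.031, 0.0019, -0.0008] wz -0.277
[0.0343, 0.0015, -0.0008] wz -0.312
[0.0376, 0.001, -0.0008] wz -0.347
[0.041, 0.0004, -0.0008] wz -0.381
[0.0442, -0.0004, -0.0009] wz -0.416
```

```bash
cat >> h.py <<'E'
def crow(c0,poses):  # relative to commanded pose
    (P0,y0)=c0;a=np.radians(y0);R=np.array([[np.cos(a),np.sin(a),0],[np.sin(a),-np.cos(a),0],[0,0,-1]])
    for P,y in poses: print((R.T@(np.array(P)-P0)).round(4).tolist(),np.radians(-(y-y0)).round(3))
E
python3 - <<'E'
from h import *
f=lambda t:stand_pose(t,.017,.066)
crow(f(197),[f(t) for t in range(199,223,2)])
E
```

```text
[0.0033, 0.0005, 0.0] -0.035
[0.0067, 0.001, 0.0] -0.07
[0.01, 0.0013, 0.0] -0.105
[0.0134, 0.0014, 0.0] -0.14
[0.0168, 0.0015, 0.0] -0.175
[0.0201, 0.0015, 0.0] -0.209
[0.0235, 0.0013, 0.0] -0.244
[0.0268, 0.001, 0.0] -0.279
[0.0302, 0.0006, 0.0] -0.314
[0.0335, 0.0001, 0.0] -0.349
[0.0368, -0.0005, 0.0] -0.384
[0.0401, -0.0013, 0.0] -0.419
```

Request:
{"op": "servo_tool", "data": {"targets": [[[0.0033, 0.0005, 0], [0, 0, -0.035]], [[0.0067, 0.001, 0], [0, 0, -0.07]], [[0.01, 0.0013, 0], [0, 0, -0.105]], [[0.0134, 0.0014, 0], [0, 0, -0.14]], [[0.0168, 0.0015, 0], [0, 0, -0.175]], [[0.0201, 0.0015, 0], [0, 0, -0.209]], [[0.0235, 0.0013, 0], [0, 0, -0.244]], [[0.0268, 0.001, 0], [0, 0, -0.279]], [[0.0302, 0.0006, 0], [0, 0, -0.314]], [[0.0335, 0.0001, 0], [0, 0, -0.349]], [[0.0335, 0.0001, 0], [0, 0, -0.349]]]}}

```text
time_s: 5.5
position: [0.5648, 0.0363, 0.0655]
tcp_rot: [[0.852, 0.524, -0.006], [0.524, -0.852, -0.002], [-0.007, -0.001, -1.0]]
force: [-5.5, -6.9, 2.8]
opening: 0.139
```

```bash
python3 - <<'E'
from h import *
f=lambda t:stand_pose(t,.017,.066)
rows([f(217)]);print()
crow(f(217),[f(t) for t in (218.5,220,221.5,223,224.5,226,227.5,229,230.5,232,233.5,235)])
s=cap('side')['pixels'][180:300,240:400]
cv2.imwrite('pics/b.png',cv2.resize(s,None,fx=3,fy=3))
E
```

```text
t 5.5 tcp [0.5648 0.0363 0.0655] yaw 31.6 F [-5.5 -6.9  2.8] cradle [ 2.1 44.1]
[0.0032, 0.0002, -0.0005] wz 0.003

[0.0025, 0.0004, 0.0] -0.026
[0.005, 0.0008, 0.0] -0.052
[0.0075, 0.001, 0.0] -0.079
[0.01, 0.0013, 0.0] -0.105
[0.0125, 0.0014, 0.0] -0.131
[0.0151, 0.0015, 0.0] -0.157
[0.0176, 0.0015, 0.0] -0.183
[0.0201, 0.0015, 0.0] -0.209
[0.0226, 0.0013, 0.0] -0.236
[0.0252, 0.0012, 0.0] -0.262
[0.0277, 0.0009, 0.0] -0.288
[0.0302, 0.0006, 0.0] -0.314
```

View pics/b.png

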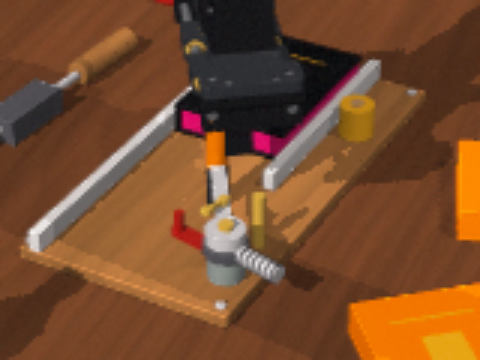

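The stand follows the fork (post at 215,150) at about 9 N. I'll continue.

Request:
{"op": "servo_tool", "data": {"targets": [[[0.0025, 0.0004, 0], [0, 0, -0.026]], [[0.005, 0.0008, 0], [0, 0, -0.052]], [[0.0075, 0.001, 0], [0, 0, -0.079]], [[0.01, 0.0013, 0], [0, 0, -0.105]], [[0.0125, 0.0014, 0], [0, 0, -0.131]], [[0.0151, 0.0015, 0], [0, 0, -0.157]], [[0.0176, 0.0015, 0], [0, 0, -0.183]], [[0.0201, 0.0015, 0], [0, 0, -0.209]], [[0.0201, 0.0015, 0], [0, 0, -0.209]]]}}

```text
time_s: 6.68
position: [0.5839, 0.045, 0.0656]
tcp_rot: [[0.724, 0.689, -0.004], [0.689, -0.724, -0.003], [-0.005, -0.0, -1.0]]
force: [-3.9, -7.3, 2.0]
opening: 0.138
```

```bash
python3 - <<'E'
from h import *
f=lambda t:stand_pose(t,.017,.066)
rows([f(229)]);print()
crow(f(229),[f(t) for t in (230,231,232,233,234,235,236,237,238)])
E
```

```text
t 6.67 tcp [0.5839 0.045  0.0656] yaw 43.6 F [-3.9 -7.3  2. ] cradle [12.6 26. ]
[0.0027, -0.0003, -0.0004] wz 0.003

[0.0017, 0.0003, 0.0] -0.017
[0.0033, 0.0005, 0.0] -0.035
[0.005, 0.0008, 0.0] -0.052
[0.0067, 0.001, 0.0] -0.07
[0.0083, 0.0011, 0.0] -0.087
[0.01, 0.0013, 0.0] -0.105
[0.0117, 0.0014, 0.0] -0.122
[0.0134, 0.0014, 0.0] -0.14
[0.0151, 0.0015, 0.0] -0.157
```

Request:
{"op": "servo_tool", "data": {"targets": [[[0.0017, 0.0003, 0], [0, 0, -0.017]], [[0.0033, 0.0005, 0], [0, 0, -0.035]], [[0.005, 0.0008, 0], [0, 0, -0.052]], [[0.0067, 0.001, 0], [0, 0, -0.07]], [[0.0083, 0.0011, 0], [0, 0, -0.087]], [[0.01, 0.0013, 0], [0, 0, -0.105]], [[0.01, 0.0013, 0], [0, 0, -0.105]]]}}

```text
time_s: 7.55
position: [0.5926, 0.0509, 0.0657]
tcp_rot: [[0.648, 0.761, -0.003], [0.761, -0.648, -0.003], [-0.004, 0.0, -1.0]]
force: [-2.2, -6.9, 0.5]
opening: 0.136
```

```bash
python3 - <<'E'
from h import *
f=lambda t:stand_pose(t,.017,.066)
rows([f(235)])
E
```

```text
t 7.55 tcp [0.5926 0.0509 0.0657] yaw 49.6 F [-2.2 -6.9  0.5] cradle [19.3 17.8]
[0.0024, -0.0006, -0.0004] wz 0.003
```

Request:
{"op": "servo_tool", "data": {"targets": [[[0.0017, 0.0003, 0], [0, 0, -0.017]], [[0.0033, 0.0005, 0], [0, 0, -0.035]], [[0.005, 0.0008, 0], [0, 0, -0.052]], [[0.0067, 0.001, 0], [0, 0, -0.07]], [[0.0083, 0.0011, 0], [0, 0, -0.087]], [[0.0083, 0.0011, 0], [0, 0, -0.087]]]}}

```text
time_s: 8.3
position: [0.5995, 0.0566, 0.0657]
tcp_rot: [[0.58, 0.815, -0.001], [0.815, -0.58, -0.003], [-0.003, 0.001, -1.0]]
force: [-2.2, -6.4, -0.1]
opening: 0.135
```

```bash
python3 - <<'E'
from h import *
f=lambda t:stand_pose(t,.017,.066)
rows([f(240)])
E
```

```text
t 8.3 tcp [0.5995 0.0566 0.0657] yaw 54.6 F [-2.2 -6.4 -0.1] cradle [25.6 11.5]
[0.002, -0.0008, -0.0003] wz 0.002
```

Request:
{"op": "servo_tool", "data": {"targets": [[[0.0017, 0.0003, 0], [0, 0, -0.017]], [[0.0033, 0.0005, 0], [0, 0, -0.035]], [[0.005, 0.0008, 0], [0, 0, -0.052]], [[0.0067, 0.001, 0], [0, 0, -0.07]], [[0.0083, 0.0011, 0], [0, 0, -0.087]], [[0.0083, 0.0011, 0], [0, 0, -0.087]]]}}

```text
time_s: 9.05
position: [0.6061, 0.0632, 0.0658]
tcp_rot: [[0.508, 0.861, 0.001], [0.861, -0.508, -0.002], [-0.002, 0.002, -1.0]]
force: [0.4, -5.7, -1.6]
opening: 0.139
```

```bash
python3 - <<'E'
from h import *
f=lambda t:stand_pose(t,.017,.066)
rows([f(245)])
E
```

```text
t 9.05 tcp [0.6061 0.0632 0.0658] yaw 59.5 F [ 0.4 -5.7 -1.6] cradle [32.9  5.7]
[0.0013, -0.0011, -0.0002] wz 0.001
```

Request:
{"op": "servo_tool", "data": {"targets": [[[0.0017, 0.0006, 0], [0, 0, -0.017]], [[0.0033, 0.0012, 0], [0, 0, -0.035]], [[0.005, 0.0018, 0], [0, 0, -0.052]], [[0.005, 0.0018, 0], [0, 0, -0.052]]]}}

```text
time_s: 9.55
position: [0.6101, 0.0684, 0.0661]
tcp_rot: [[0.463, 0.886, 0.001], [0.886, -0.463, 0.0], [0.001, 0.001, -1.0]]
force: [1.3, -3.3, -1.2]
opening: 0.139
```

```bash
python3 - <<'E'
from h import *
f=lambda t:stand_pose(t,.017,.066)
rows([f(248)]);s=telemetry.read_state();print(s['tcp_rot'].T@s['force'])
E
```

```text
t 9.55 tcp [0.6101 0.0684 0.0661] yaw 62.4 F [ 1.3 -3.3 -1.2] cradle [38.4  2.1]
[-0.0002, -0.0012, 0.0001] wz -0.001
[-2.31427072  2.64012366  1.21560494]
```

Request:
{"op": "servo_tool", "data": {"targets": [[[0.0017, 0.0006, 0], [0, 0, -0.017]], [[0.0033, 0.0012, 0], [0, 0, -0.035]], [[0.005, 0.0015, 0], [0, 0, -0.052]], [[0.005, 0.0015, 0], [0, 0, -0.052]]]}}

```text
time_s: 10.05
position: [0.6133, 0.0725, 0.0662]
tcp_rot: [[0.417, 0.909, 0.0], [0.909, -0.417, 0.001], [0.001, -0.0, -1.0]]
force: [-0.1, -0.2, -0.3]
opening: 0.137
```

```bash
python3 - <<'E'
from h import *
f=lambda t:stand_pose(t,.017,.066)
rows([f(251)]);s=telemetry.read_state();print(s['tcp_rot'].T@s['force'])
E
```

```text
t 10.05 tcp [0.6133 0.0725 0.0662] yaw 65.4 F [-0.1 -0.2 -0.3] cradle [42.8 -0.6]
[-0.0003, -0.0013, 0.0002] wz -0.001
[-0.24980508 -0.01606542  0.29294229]
```

Request:
{"op": "servo_tool", "data": {"targets": [[[-0.008, 0, 0], [0, 0, 0]], [[-0.02, 0, -0.005], [0, 0, 0]], [[-0.03, 0, -0.03], [0, 0, 0]], [[-0.04, 0, -0.07], [0, 0, 0]], [[-0.04, 0, -0.07], [0, 0, 0]]]}}

```text
time_s: 10.68
position: [0.599, 0.034, 0.1397]
tcp_rot: [[0.419, 0.908, 0.008], [0.908, -0.419, -0.001], [0.003, 0.008, -1.0]]
force: [0.7, -0.2, -0.5]
opening: 0.135
```

```bash
python3 - <<'E'
from h import *
y=np.degrees(p[2])
rows([([*fw(-.242,0),.136],y),([*fw(-.242,0),.022],y)])
c=cap('top')
print('mug',[ (inv(ray(c,*q,.085))*1000).round() for q in((478,209),(455,218),(450,214))])
t=c['pixels'][190:290,255:415];s=cap('side')['pixels'][180:300,240:400]
cv2.imwrite('pics/c.png',np.vstack([cv2.resize(t,None,fx=3,fy=3),cv2.resize(s,None,fx=3,fy=3)][::1])[:600])
cv2.imwrite('pics/c.png',np.hstack([cv2.resize(t,(400,250)),cv2.resize(s,(400,300))[:250]]))
E
```

```text
t 10.68 tcp [0.599  0.034  0.1397] yaw 65.3 F [ 0.7 -0.2 -0.5] cradle [3.1 9.8]
[-0.2283, 0.0898, 0.0038] wz -0.335
[-0.2286, 0.0889, 0.1178] wz -0.335
mug [array([-426.,  -83.]), array([-366.,  -53.]), array([-352.,  -63.])]
```

View pics/c.png

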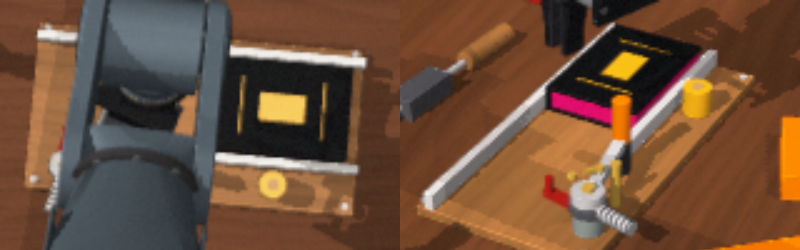

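The stand has sprung back to its peg: the post is at (622,120) in the side half. The last push ended right at the over-centre point, where force was about 0, so it needs 2–3° more. Nothing else moved. I'll repeat with the sweep taken to about 254°.

```bash
python3 - <<'E'
from h import *
rows([stand_pose(190,.04,.138),stand_pose(190,.04,.066),stand_pose(190,.022,.066)])
E
```

```text
t 10.78 tcp [0.5968 0.035  0.1368] yaw 65.3 F [-0.5  0.3 -0.2] cradle [ 3.9 12.1]
[-0.045, -0.0858, -0.0014] wz 1.062
[-0.045, -0.0859, 0.0706] wz 1.062
[-0.0363, -0.0702, 0.0707] wz 1.062
```

Request:
{"op": "servo_tool", "data": {"targets": [[[-0.006, -0.012, 0], [0, 0, 0.15]], [[-0.012, -0.024, 0], [0, 0, 0.3]], [[-0.018, -0.036, 0], [0, 0, 0.45]], [[-0.025, -0.05, 0], [0, 0, 0.6]], [[-0.032, -0.062, 0], [0, 0, 0.75]], [[-0.038, -0.074, 0], [0, 0, 0.9]], [[-0.045, -0.086, 0], [0, 0, 1.062]], [[-0.045, -0.086, 0], [0, 0, 1.062]], [[-0.045, -0.086, 0.035], [0, 0, 1.062]], [[-0.045, -0.086, 0.071], [0, 0, 1.062]], [[-0.045, -0.086, 0.071], [0, 0, 1.062]]]}}

```text
time_s: 12.15
position: [0.4981, 0.0308, 0.0627]
tcp_rot: [[0.997, 0.081, -0.006], [0.081, -0.997, 0.001], [-0.006, -0.002, -1.0]]
force: [0.5, -0.1, 0.1]
opening: 0.134
```

```bash
python3 - <<'E'
from h import *
rows([stand_pose(190,.02,.066)]+[stand_pose(t,.017,.066) for t in range(190,212,2)])
E
```

```text
t 12.15 tcp [0.4981 0.0308 0.0627] yaw 4.6 F [ 0.5 -0.1  0.1] cradle [ -9.9 110. ]
[0.0219, 0.001, -0.0034] wz 0.003
[0.0249, 0.001, -0.0034] wz 0.003
[0.0282, 0.0016, -0.0035] wz -0.031
[0.0316, 0.002, -0.0035] wz -0.066
[0.0349, 0.0023, -0.0035] wz -0.101
[0.0383, 0.0025, -0.0035] wz -0.136
[0.0417, 0.0026, -0.0035] wz -0.171
[0.045, 0.0026, -0.0036] wz -0.206
[0.0484, 0.0024, -0.0036] wz -0.241
[0.0517, 0.0021, -0.0036] wz -0.276
[0.0551, 0.0017, -0.0036] wz -0.311
[0.0584, 0.0012, -0.0036] wz -0.346
```

Request:
{"op": "servo_tool", "data": {"targets": [[[0.01, 0.001, -0.001], [0, 0, 0]], [[0.018, 0.001, -0.001], [0, 0, 0]], [[0.018, 0.001, -0.001], [0, 0, 0]], [[0.018, 0.001, -0.001], [0, 0, 0]]]}}

```text
time_s: 12.65
position: [0.5179, 0.0309, 0.0667]
tcp_rot: [[0.997, 0.079, 0.001], [0.079, -0.997, -0.0], [0.001, 0.0, -1.0]]
force: [0.3, -0.6, 0.1]
opening: 0.139
```

```bash
python3 - <<'E'
from h import *
rows([stand_pose(t,.017,.066) for t in [190]+list(range(191,213,2))])
E
```

```text
t 12.65 tcp [0.5179 0.0309 0.0667] yaw 4.5 F [ 0.3 -0.6  0.1] cradle [-7.8 90.3]
[0.0052, -0.0004, 0.0007] wz 0.002
[0.0069, -0.0001, 0.0007] wz -0.016
[0.0102, 0.0003, 0.0007] wz -0.051
[0.0136, 0.0007, 0.0007] wz -0.086
[0.0169, 0.001, 0.0007] wz -0.12
[0.0203, 0.0011, 0.0007] wz -0.155
[0.0237, 0.0011, 0.0007] wz -0.19
[0.027, 0.001, 0.0007] wz -0.225
[0.0304, 0.0008, 0.0007] wz -0.26
[0.0337, 0.0004, 0.0007] wz -0.295
[0.0371, -0.0, 0.0007] wz -0.33
[0.0404, -0.0006, 0.0007] wz -0.365
```

Request:
{"op": "servo_tool", "data": {"targets": [[[0.003, -0.0002, 0.0007], [0, 0, 0]], [[0.0069, -0.0001, 0.0007], [0, 0, -0.016]], [[0.0102, 0.0003, 0.0007], [0, 0, -0.051]], [[0.0136, 0.0007, 0.0007], [0, 0, -0.086]], [[0.0169, 0.001, 0.0007], [0, 0, -0.12]], [[0.0203, 0.0011, 0.0007], [0, 0, -0.155]], [[0.0237, 0.0011, 0.0007], [0, 0, -0.19]], [[0.027, 0.001, 0.0007], [0, 0, -0.225]], [[0.0304, 0.0008, 0.0007], [0, 0, -0.26]], [[0.0337, 0.0004, 0.0007], [0, 0, -0.295]], [[0.0371, 0, 0.0007], [0, 0, -0.33]]]}}

```text
time_s: 14.02
position: [0.5511, 0.0327, 0.0648]
tcp_rot: [[0.916, 0.401, -0.008], [0.401, -0.916, -0.002], [-0.008, -0.002, -1.0]]
force: [-5.8, -5.5, 3.2]
opening: 0.138
```

```bash
python3 - <<'E'
from h import *
f=lambda t:stand_pose(t,.017,.066)
rows([f(209)]);s=telemetry.read_state();print(s['tcp_rot'].T@s['force'])
crow(f(209),[f(t) for t in range(211,233,2)])
E
```

```text
t 14.03 tcp [0.5511 0.0327 0.0648] yaw 23.6 F [-5.8 -5.5  3.2] cradle [-2.8 57.5]
[0.0039, 0.0005, -0.0012] wz 0.004
[-7.50963859  2.68887025 -3.13974299]
[0.0033, 0.0005, 0.0] -0.035
[0.0067, 0.001, 0.0] -0.07
[0.01, 0.0013, 0.0] -0.105
[0.0134, 0.0014, 0.0] -0.14
[0.0168, 0.0015, 0.0] -0.175
[0.0201, 0.0015, 0.0] -0.209
[0.0235, 0.0013, 0.0] -0.244
[0.0268, 0.001, 0.0] -0.279
[0.0302, 0.0006, 0.0] -0.314
[0.0335, 0.0001, 0.0] -0.349
[0.0368, -0.0005, 0.0] -0.384
```

Request:
{"op": "servo_tool", "data": {"targets": [[[0.0033, 0.0006, 0], [0, 0, -0.035]], [[0.0067, 0.0012, 0], [0, 0, -0.07]], [[0.01, 0.0016, 0], [0, 0, -0.105]], [[0.0134, 0.0018, 0], [0, 0, -0.14]], [[0.0168, 0.002, 0], [0, 0, -0.175]], [[0.0201, 0.002, 0], [0, 0, -0.209]], [[0.0235, 0.0019, 0], [0, 0, -0.244]], [[0.0268, 0.0017, 0], [0, 0, -0.279]], [[0.0302, 0.0014, 0], [0, 0, -0.314]], [[0.0335, 0.001, 0], [0, 0, -0.349]], [[0.0335, 0.001, 0], [0, 0, -0.349]]]}}

```text
time_s: 15.4
position: [0.5836, 0.0446, 0.0648]
tcp_rot: [[0.724, 0.689, -0.006], [0.689, -0.724, -0.002], [-0.006, -0.002, -1.0]]
force: [-6.1, -5.8, 2.4]
opening: 0.136
```

```bash
python3 - <<'E'
from h import *
f=lambda t:stand_pose(t,.017,.066)
rows([f(229)]);s=telemetry.read_state();print(s['tcp_rot'].T@s['force'])
crow(f(229),[f(t) for t in np.arange(230.5,246,1.5)])
E
```

```text
t 15.4 tcp [0.5836 0.0446 0.0648] yaw 43.6 F [-6.1 -5.8  2.4] cradle [12.2 26.2]
[0.0032, -0.0004, -0.0012] wz 0.003
[-8.43444784e+00 -8.90911315e-04 -2.39020425e+00]
[0.0025, 0.0004, 0.0] -0.026
[0.005, 0.0008, 0.0] -0.052
[0.0075, 0.001, 0.0] -0.079
[0.01, 0.0013, 0.0] -0.105
[0.0125, 0.0014, 0.0] -0.131
[0.0151, 0.0015, 0.0] -0.157
[0.0176, 0.0015, 0.0] -0.183
[0.0201, 0.0015, 0.0] -0.209
[0.0226, 0.0013, 0.0] -0.236
[0.0252, 0.0012, 0.0] -0.262
[0.0277, 0.0009, 0.0] -0.288
```

Lateral force is now zero. Next stretch is 229 to 244.

Request:
{"op": "servo_tool", "data": {"targets": [[[0.0025, 0.0004, 0], [0, 0, -0.026]], [[0.005, 0.0008, 0], [0, 0, -0.052]], [[0.0075, 0.001, 0], [0, 0, -0.079]], [[0.01, 0.0013, 0], [0, 0, -0.105]], [[0.0125, 0.0014, 0], [0, 0, -0.131]], [[0.0151, 0.0015, 0], [0, 0, -0.157]], [[0.0176, 0.0015, 0], [0, 0, -0.183]], [[0.0201, 0.0015, 0], [0, 0, -0.209]], [[0.0226, 0.0013, 0], [0, 0, -0.236]], [[0.0252, 0.0012, 0], [0, 0, -0.262]], [[0.0252, 0.0012, 0], [0, 0, -0.262]]]}}

```text
time_s: 16.77
position: [0.6046, 0.0614, 0.065]
tcp_rot: [[0.523, 0.853, -0.001], [0.853, -0.523, -0.002], [-0.002, -0.0, -1.0]]
force: [-0.7, -4.8, -0.5]
opening: 0.137
```

```bash
python3 - <<'E'
from h import *
f=lambda t:stand_pose(t,.017,.066)
rows([f(244)]);s=telemetry.read_state();print(s['tcp_rot'].T@s['force'])
E
```

```text
t 16.77 tcp [0.6046 0.0614 0.065 ] yaw 58.5 F [-0.7 -4.8 -0.5] cradle [31.   6.9]
[0.0018, -0.0011, -0.001] wz 0.001
[-4.44662142  1.88263495  0.49784203]
```

Request:
{"op": "servo_tool", "data": {"targets": [[[0.0017, 0.0005, 0], [0, 0, -0.017]], [[0.0033, 0.0009, 0], [0, 0, -0.035]], [[0.005, 0.0013, 0], [0, 0, -0.052]], [[0.0067, 0.0016, 0], [0, 0, -0.07]], [[0.0083, 0.0018, 0], [0, 0, -0.087]], [[0.01, 0.002, 0], [0, 0, -0.105]], [[0.0117, 0.002, 0], [0, 0, -0.122]], [[0.0117, 0.002, 0], [0, 0, -0.122]]]}}

```text
time_s: 17.77
position: [0.6132, 0.0721, 0.0657]
tcp_rot: [[0.416, 0.909, 0.001], [0.909, -0.416, 0.001], [0.001, 0.001, -1.0]]
force: [-0.7, -0.2, -1.1]
opening: 0.136
```

```bash
python3 - <<'E'
from h import *
f=lambda t:stand_pose(t,.017,.066)
rows([f(251)]);s=telemetry.read_state();print(s['tcp_rot'].T@s['force'])
E
```

```text
t 17.77 tcp [0.6132 0.0721 0.0657] yaw 65.4 F [-0.7 -0.2 -1.1] cradle [42.4 -0.6]
[0.0001, -0.0014, -0.0003] wz -0.0
[-0.45271161 -0.59331457  1.06215742]
```

Request:
{"op": "servo_tool", "data": {"targets": [[[0.0013, 0.0002, 0], [0, 0, -0.013]], [[0.0026, 0.0004, 0], [0, 0, -0.026]], [[0.0042, 0.0007, 0], [0, 0, -0.044]], [[0.0042, 0.0007, 0], [0, 0, -0.044]], [[0.0042, 0.0007, 0], [0, 0, -0.044]]]}}

```text
time_s: 18.4
position: [0.6152, 0.0751, 0.0654]
tcp_rot: [[0.376, 0.927, 0.0], [0.927, -0.376, 0.0], [0.0, 0.0, -1.0]]
force: [0.5, 0.4, -1.2]
opening: 0.138
```

```bash
python3 - <<'E'
from h import *
f=lambda t:stand_pose(t,.017,.066)
rows([f(253.5)]);s=telemetry.read_state();print(s['tcp_rot'].T@s['force'])
s=cap('side')['pixels'][180:300,240:400]
cv2.imwrite('pics/d.png',cv2.resize(s,None,fx=4,fy=4,interpolation=cv2.INTER_CUBIC))
E
```

```text
t 18.4 tcp [0.6152 0.0751 0.0654] yaw 67.9 F [ 0.5  0.4 -1.2] cradle [45.6 -2.2]
[0.0008, -0.0013, -0.0006] wz 0.0
[0.59563593 0.27773841 1.20109588]
```

View pics/d.png

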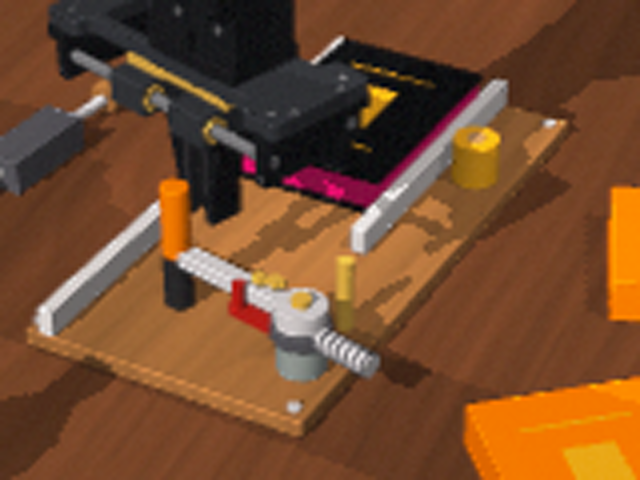

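The stand has snapped over: the post at crop (174,220) stands clear ahead of the fork, with the arm against the red pin (238,300). Now I retreat and move behind the book.

Request:
{"op": "servo_tool", "data": {"targets": [[[-0.008, 0, 0], [0, 0, 0]], [[-0.02, 0, -0.005], [0, 0, 0]], [[-0.03, 0, -0.03], [0, 0, 0]], [[-0.04, 0, -0.07], [0, 0, 0]], [[-0.04, 0, -0.07], [0, 0, 0]]], "gripper": 0.012}}

```text
time_s: 19.08
position: [0.6022, 0.0363, 0.1388]
tcp_rot: [[0.377, 0.926, 0.007], [0.926, -0.377, -0.001], [0.002, 0.007, -1.0]]
force: [1.4, -0.4, 0.1]
opening: 0.137
```

```bash
python3 - <<'E'
from h import *
y=np.degrees(p[2])
rows([([*fw(-.245,0),.138],y),([*fw(-.245,0),.024],y)])
c=cap('side')
for uv in((283.2,225.8),):
    q=inv(ray(c,*uv,.095))*1000;print('post',q,np.hypot(*(q-[90,85])),np.degrees(np.arctan2(*(q-[90,85])[::-1]))%360)
o=c['pixels'].astype(int);m=(o[...,2]>180)&(o[...,0]<70)&(o[...,1]>60)&(o[...,1]<170)
m[:, :270]=0;m[:,300:]=0;m[:215]=0;m[255:]=0
v,u=np.nonzero(m);print(u.min(),u.max(),v.min(),v.max(),u.mean())
E
```

```text
t 19.07 tcp [0.6022 0.0363 0.1388] yaw 67.8 F [ 1.4 -0.4  0.1] cradle [5.7 6.9]
[-0.2383, 0.0782, 0.001] wz -0.289
[-0.2385, 0.0774, 0.115] wz -0.289
post [69.80368535 -9.90331959] 97.02850712312174 257.98614257955853
280 299 225 244 288.0578947368421
```

Request:
{"op": "servo_tool", "data": {"targets": [[[-0.025, 0.008, 0], [0, 0, -0.04]], [[-0.06, 0.02, 0], [0, 0, -0.08]], [[-0.1, 0.033, 0], [0, 0, -0.13]], [[-0.14, 0.046, 0], [0, 0, -0.18]], [[-0.18, 0.06, 0], [0, 0, -0.23]], [[-0.22, 0.073, 0], [0, 0, -0.27]], [[-0.2383, 0.078, 0.001], [0, 0, -0.289]], [[-0.2383, 0.078, 0.001], [0, 0, -0.289]], [[-0.2383, 0.078, 0.04], [0, 0, -0.289]], [[-0.2383, 0.0775, 0.08], [0, 0, -0.289]], [[-0.2383, 0.0775, 0.112], [0, 0, -0.289]], [[-0.2383, 0.0775, 0.112], [0, 0, -0.289]]], "gripper": 0.03}}

```text
time_s: 20.62
position: [0.5799, -0.2091, 0.0203]
tcp_rot: [[0.095, 0.995, -0.007], [0.995, -0.095, 0.004], [0.004, -0.007, -1.0]]
force: [-0.8, 0.6, -1.0]
opening: 0.345
```

```bash
python3 - <<'E'
from h import *
y=np.degrees(p[2])
rows([([*fw(-.245,0),.024],y),([*fw(-.227,0),.024],y)])
s=cap('side')['pixels'][140:290,240:440]
cv2.imwrite('pics/e.png',cv2.resize(s,None,fx=3,fy=3,interpolation=cv2.INTER_CUBIC))
E
```

```text
t 20.62 tcp [ 0.5799 -0.2091  0.0203] yaw 84.5 F [-0.8  0.6 -1. ] cradle [-240.7    5.3]
[-0.0043, 0.0053, -0.0037] wz 0.002
[0.0137, 0.0053, -0.0037] wz 0.002
```

View pics/e.png

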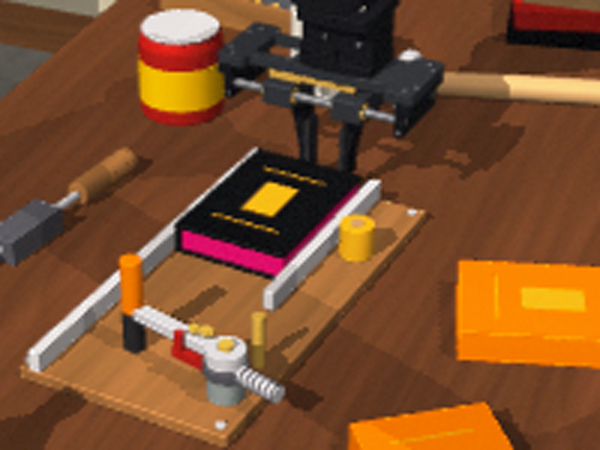

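Fork is behind the book (320,150) and the stand rests on its pin. Advancing to contact.

Request:
{"op": "servo_tool", "data": {"targets": [[[0.002, 0.002, 0], [0, 0, 0]], [[0.005, 0.002, 0], [0, 0, 0]], [[0.008, 0.002, 0], [0, 0, 0]], [[0.011, 0.002, 0], [0, 0, 0]], [[0.014, 0.002, 0], [0, 0, 0]], [[0.016, 0.002, 0], [0, 0, 0]], [[0.016, 0.002, 0], [0, 0, 0]]]}}

```text
time_s: 21.55
position: [0.5859, -0.196, 0.0233]
tcp_rot: [[0.096, 0.995, -0.0], [0.995, -0.096, 0.0], [0.0, -0.0, -1.0]]
force: [-0.0, -0.5, 0.6]
opening: 0.346
```

```bash
cat >> h.py <<'E'
def st():
    rows([]);s=telemetry.read_state();print('Ftool',(s['tcp_rot'].T@s['force']).round(2),s['position'][2].round(4))
E
python3 -c "from h import *;st()"
```

```text
t 21.55 tcp [ 0.5859 -0.196   0.0233] yaw 84.5 F [-0.  -0.5  0.6] cradle [-227.1    0.6]
Ftool [-0.55  0.04 -0.56] 0.0233
```

Request:
{"op": "servo_tool", "data": {"targets": [[[0.001, 0, 0], [0, 0, 0]], [[0.002, 0, 0], [0, 0, 0]], [[0.004, 0, 0], [0, 0, 0]], [[0.006, 0, 0], [0, 0, 0]], [[0.008, 0, 0], [0, 0, 0]], [[0.01, 0, 0], [0, 0, 0]], [[0.012, 0, 0], [0, 0, 0]], [[0.014, 0, 0], [0, 0, 0]], [[0.016, 0, 0], [0, 0, 0]], [[0.018, 0, 0], [0, 0, 0]], [[0.02, 0, 0], [0, 0, 0]]]}}

```text
time_s: 22.92
position: [0.5878, -0.1761, 0.0233]
tcp_rot: [[0.096, 0.995, -0.0], [0.995, -0.096, 0.0], [0.0, -0.0, -1.0]]
force: [0.3, -2.3, -0.9]
opening: 0.344
```

```bash
python3 -c "from h import *;st()"
```

```text
t 22.93 tcp [ 0.5878 -0.1761  0.0233] yaw 84.5 F [ 0.3 -2.3 -0.9] cradle [-207.1    0.6]
Ftool [-2.25  0.56  0.94] 0.0233
```

Request:
{"op": "servo_tool", "data": {"targets": [[[0.002, 0, 0], [0, 0, 0]], [[0.005, 0, 0], [0, 0, 0]], [[0.008, 0, 0], [0, 0, 0]], [[0.011, 0, 0], [0, 0, 0]], [[0.014, 0, 0], [0, 0, 0]], [[0.017, 0, 0], [0, 0, 0]], [[0.02, 0, 0], [0, 0, 0]], [[0.023, 0, 0], [0, 0, 0]], [[0.026, 0, 0], [0, 0, 0]], [[0.029, 0, 0], [0, 0, 0]], [[0.032, 0, 0], [0, 0, 0]], [[0.034, 0, 0], [0, 0, 0]]]}}

```text
time_s: 24.42
position: [0.5912, -0.1422, 0.0233]
tcp_rot: [[0.096, 0.995, -0.0], [0.995, -0.096, 0.0], [0.0, -0.0, -1.0]]
force: [-0.3, -2.3, -1.8]
opening: 0.345
```

Request:
{"op": "servo_tool", "data": {"targets": [[[0.002, 0, 0], [0, 0, 0]], [[0.005, 0, 0], [0, 0, 0]], [[0.008, 0, 0], [0, 0, 0]], [[0.011, 0, 0], [0, 0, 0]], [[0.014, 0, 0], [0, 0, 0]], [[0.017, 0, 0], [0, 0, 0]], [[0.02, 0, 0], [0, 0, 0]], [[0.023, 0, 0], [0, 0, 0]], [[0.026, 0, 0], [0, 0, 0]], [[0.029, 0, 0], [0, 0, 0]], [[0.032, 0, 0], [0, 0, 0]], [[0.034, 0, 0], [0, 0, 0]]]}}

```text
time_s: 25.92
position: [0.5944, -0.1084, 0.0234]
tcp_rot: [[0.096, 0.995, -0.0], [0.995, -0.096, -0.0], [-0.0, -0.0, -1.0]]
force: [-0.8, -3.0, -0.8]
opening: 0.343
```

```bash
python3 - <<'E'
from h import *
st()
s=cap('side')['pixels'][160:280,240:400]
cv2.imwrite('pics/f.png',cv2.resize(s,None,fx=4,fy=4,interpolation=cv2.INTER_CUBIC))
E
```

```text
t 25.93 tcp [ 0.5944 -0.1084  0.0234] yaw 84.5 F [-0.8 -3.  -0.8] cradle [-139.1    0.6]
Ftool [-3.05 -0.56  0.83] 0.0234
```

View pics/f.png

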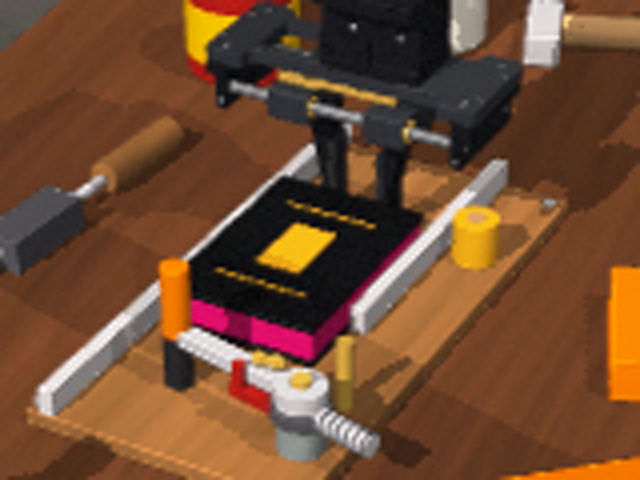

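Request:
{"op": "servo_tool", "data": {"targets": [[[0.002, 0, 0], [0, 0, 0]], [[0.005, 0, 0], [0, 0, 0]], [[0.008, 0, 0], [0, 0, 0]], [[0.011, 0, 0], [0, 0, 0]], [[0.014, 0, 0], [0, 0, 0]], [[0.017, 0, 0], [0, 0, 0]], [[0.02, 0, 0], [0, 0, 0]], [[0.023, 0, 0], [0, 0, 0]], [[0.025, 0, 0], [0, 0, 0]], [[0.027, 0, 0], [0, 0, 0]], [[0.028, 0, 0], [0, 0, 0]]]}}

```text
time_s: 27.35
position: [0.5971, -0.0807, 0.0234]
tcp_rot: [[0.096, 0.995, -0.0], [0.995, -0.096, 0.0], [0.0, -0.0, -1.0]]
force: [0.9, -2.2, -1.1]
opening: 0.345
```

Request:
{"op": "servo_tool", "data": {"targets": [[[0.001, 0, 0], [0, 0, 0]], [[0.002, 0, 0], [0, 0, 0]], [[0.003, 0, 0], [0, 0, 0]], [[0.004, 0, 0], [0, 0, 0]], [[0.005, 0, 0], [0, 0, 0]]]}}

```text
time_s: 27.98
position: [0.5976, -0.0758, 0.0234]
tcp_rot: [[0.096, 0.995, 0.0], [0.995, -0.096, -0.0], [-0.0, 0.0, -1.0]]
force: [-0.2, -2.4, -0.1]
opening: 0.345
```

```bash
python3 - <<'E'
from h import *
st()
c=cap('side')
y0=200
t=cap('top')
cv2.imwrite('pics/g0.png',c['pixels'])
for d in(.05,.055,.06,.0615):print(d,[proj(c,[*fw(d,yy),.04]).round(1) for yy in(-.05,-.01,.05)])
E
```

```text
t 27.98 tcp [ 0.5976 -0.0758  0.0234] yaw 84.5 F [-0.2 -2.4 -0.1] cradle [-106.3    0.6]
Ftool [-2.36  0.05  0.09] 0.0234
0.05 [array([274.2, 236.9]), array([288.5, 241.4]), array([310.7, 248.3])]
0.055 [array([273.1, 238. ]), array([287.4, 242.4]), array([309.6, 249.4])]
0.06 [array([272., 239.]), array([286.3, 243.5]), array([308.5, 250.5])]
0.0615 [array([271.6, 239.3]), array([286. , 243.8]), array([308.2, 250.8])]
```

Request:
{"op": "servo_tool", "data": {"targets": [[[0.001, 0, 0], [0, 0, 0]], [[0.002, 0, 0], [0, 0, 0]], [[0.003, 0, 0], [0, 0, 0]], [[0.004, 0, 0], [0, 0, 0]]]}}

```text
time_s: 28.58
position: [0.598, -0.0717, 0.0234]
tcp_rot: [[0.096, 0.995, 0.0], [0.995, -0.096, 0.0], [0.0, 0.0, -1.0]]
force: [-0.4, -2.7, 0.1]
opening: 0.344
```

Request:
{"op": "servo_tool", "data": {"targets": [[[0.001, 0, 0], [0, 0, 0]], [[0.002, 0, 0], [0, 0, 0]]]}}

```text
time_s: 28.82
position: [0.5982, -0.0698, 0.0234]
tcp_rot: [[0.096, 0.995, 0.0], [0.995, -0.096, -0.0], [-0.0, 0.0, -1.0]]
force: [1.1, -3.5, -0.2]
opening: 0.346
```

Request:
{"op": "servo_tool", "data": {"targets": [[[0.0007, 0, 0], [0, 0, 0]], [[0.0007, 0, 0], [0, 0, 0]]]}}

```text
time_s: 29.08
position: [0.5982, -0.069, 0.0234]
tcp_rot: [[0.096, 0.995, 0.0], [0.995, -0.096, 0.0], [0.0, -0.0, -1.0]]
force: [-0.4, -1.9, 1.0]
opening: 0.341
```

Request:
{"op": "servo_tool", "data": {"targets": [[[0.0007, 0, 0], [0, 0, 0]], [[0.0007, 0, 0], [0, 0, 0]]]}}

```text
time_s: 29.32
position: [0.5983, -0.0684, 0.0234]
tcp_rot: [[0.096, 0.995, 0.0], [0.995, -0.096, 0.0], [0.0, 0.0, -1.0]]
force: [-1.2, -2.2, -0.6]
opening: 0.346
```

```bash
python3 -c "from h import *;st()"
```

```text
t 29.32 tcp [ 0.5983 -0.0684  0.0234] yaw 84.5 F [-1.2 -2.2 -0.6] cradle [-98.9   0.6]
Ftool [-2.28 -0.99  0.56] 0.0234
```

Request:
{"op": "servo_tool", "data": {"targets": [[[0.0007, 0, 0], [0, 0, 0]], [[0.0014, 0, 0], [0, 0, 0]], [[0.0014, 0, 0], [0, 0, 0]]]}}

```text
time_s: 29.7
position: [0.5985, -0.0673, 0.0233]
tcp_rot: [[0.096, 0.995, 0.0], [0.995, -0.096, -0.0], [-0.0, 0.0, -1.0]]
force: [-0.9, -5.0, -1.3]
opening: 0.344
```

Request:
{"op": "servo_tool", "data": {"targets": [[[0.0007, 0, 0], [0, 0, 0]], [[0.0007, 0, 0], [0, 0, 0]]]}}

```text
time_s: 29.95
position: [0.5986, -0.067, 0.0234]
tcp_rot: [[0.096, 0.995, 0.0], [0.995, -0.096, -0.001], [-0.001, 0.0, -1.0]]
force: [-1.4, -5.5, -0.6]
opening: 0.348
```

```bash
python3 - <<'E'
from h import *
st()
s=cap('side')['pixels'][200:275,255:355]
cv2.imwrite('pics/g.png',cv2.resize(s,None,fx=7,fy=7,interpolation=cv2.INTER_CUBIC))
E
```

```text
t 29.95 tcp [ 0.5986 -0.067   0.0234] yaw 84.5 F [-1.4 -5.5 -0.6] cradle [-97.4   0.5]
Ftool [-5.6  -0.82  0.6 ] 0.0234
```

View pics/g.png

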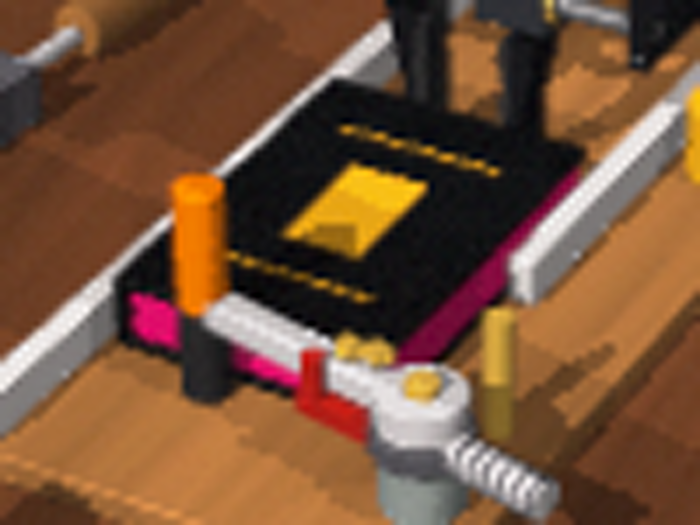

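Contact: the force rose from 2.3 to 5.6 N at the predicted position, with the book's front against the black foot (crop 205,360) and the arm still on the pin. Retreating.

Request:
{"op": "servo_tool", "data": {"targets": [[[-0.002, 0, 0], [0, 0, 0]], [[-0.008, 0, 0], [0, 0, 0]], [[-0.02, 0, 0], [0, 0, 0]], [[-0.03, 0, -0.01], [0, 0, 0]], [[-0.04, 0, -0.04], [0, 0, 0]], [[-0.06, 0, -0.08], [0, 0, 0]], [[-0.1, 0, -0.12], [0, 0, 0]], [[-0.15, 0, -0.16], [0, 0, 0]], [[-0.2, 0, -0.18], [0, 0, 0]], [[-0.25, 0, -0.2], [0, 0, 0]], [[-0.25, 0, -0.2], [0, 0, 0]], [[-0.25, 0, -0.2], [0, 0, 0]]]}}

```text
time_s: 31.5
position: [0.5737, -0.3149, 0.2233]
tcp_rot: [[0.097, 0.995, -0.001], [0.995, -0.097, 0.001], [0.001, -0.001, -1.0]]
force: [-0.1, 0.4, -0.0]
opening: 0.343
```

```bash
python3 - <<'E'
from h import *
st()
t=cap('top')['pixels'][190:290,255:375];s=cap('side')['pixels'][200:275,255:355]
cv2.imwrite('pics/z.png',np.hstack([cv2.resize(t,(400,333),interpolation=cv2.INTER_CUBIC),cv2.resize(s,(400,300),interpolation=cv2.INTER_CUBIC)[:333] if 0 else cv2.resize(s,(400,333),interpolation=cv2.INTER_CUBIC)]))
E
```

```text
t 31.5 tcp [ 0.5737 -0.3149  0.2233] yaw 84.4 F [-0.1  0.4 -0. ] cradle [-346.6    1.2]
Ftool [ 0.43 -0.19  0.  ] 0.2233
```

View pics/z.png

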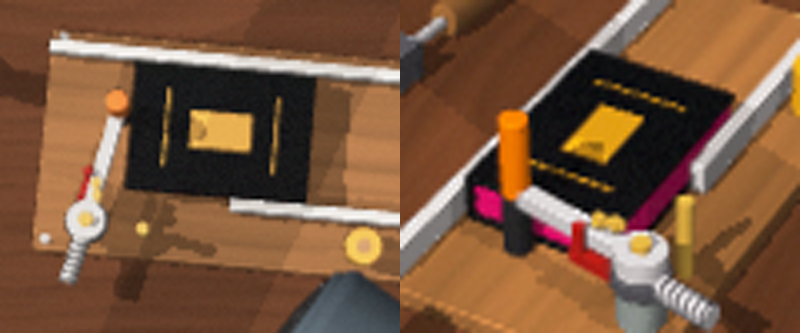

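Top view: the post (117,102) is against the book's front edge (about 132; the gap seen is parallax of the tall post). The arm is on the red pin, and roll and rails are unchanged. Handing in.

```bash
python3 - <<'E'
from h import *
c=cap('top')
print('post',inv(ray(c,255+117*.3,190+102*.3,.095))*1000,'front',inv(ray(c,255+133*.3,190+115*.3,.04))*1000)
print(order.hand_in())
E
```

```text
post [70.67676959 -6.57206732] front [59.48349074 -5.02023853]
the job is handed in; nothing more can be done
None
```

I handed the job in at about 32 s of robot time. The stand snapped over onto its stop, and the book's front end is against the stand's foot.

- **Stand:** I pushed the post round with the fingertips; the readings, taken at the end of each move, were at most about 9 N. The first sweep stopped right at the over-centre point, so when I backed off the stand sprang back to its peg. The second sweep went about 2.5° further. It then jumped onto the stop by itself, at about 258°, with the fingers clear of it.
- **Book:** I slid it about 125 mm along the bed at 2–3.5 N. I stopped when the force rose to 5.6 N against the foot, then withdrew.

**Last checks:**
- **Stand and surroundings:** The pictures show the arm on the red pin. The rails, foil roll and other nearby things in the last views look unmoved. The tool force was about zero with the robot clear.
- **Contact:** From the top picture, the post axis is at about x = 70.7 mm and the book's front at about 59.5 mm. That leaves a gap of roughly 2 mm to the 9 mm foot radius, which is within the camera's error. The force rise shows they met, but I did not check the contact more finely after withdrawing.

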